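# Isolate the parts washer and tip in a tray of worn hub parts

### The arm

A 6-joint arm with a two-finger parallel gripper is mounted at the origin on the work surface. World frame = base frame: x ahead of the robot, y to its left, z up, the work surface at z = 0. Lengths are in mm, angles in rad, forces in N, time in s.
With the tool pointing down it reaches from about 225 to 725 mm from the base axis. Payload 3.1 kg.
Tool frame: the origin (TCP) lies at the very end of the fingers, on their centre line; the grasp point (between the pads) lies 19 mm behind it; z points along the fingers, x is the direction in which the jaws open and shut, and the axes are right-handed (so a half turn about z gives the same grasp; the last joint's range is limited). The gripper opens to 85 mm and grips with 20 to 120 N. Pads are 22 mm wide; open, the fingers measure 114 mm over their backs; the gripper's body (76 mm by 85 mm) begins 54 mm behind the grasp point. The pads swing forward as they close: fully open they stand 13 mm farther back than shut.
Start: joints at [1.194, 0.048, 0.099, 1.622, 0, 1.443], TCP at [129.284, 508.825, 231.312] pointing down, gripper open.
Joint ranges: [-2.91, 2.91], [-0.99, 1.94], [-1.21, 1.42], [-2.12, 2.29], [-1.49, 1.47], [-3.14, 3.14]. Speed limits (rad/s): [2.79, 2.79, 3.14, 3.14, 3.14, 3.14].

### API

Orientations are given as a 3x3 rotation matrix whose columns are the frame's x, y, z axes.
In Python, from bench import sensors, vision, order, nets gives the robot as it stands.
- The arm moves only by the tool send_rows, never from a script. Its argument "steps" is a list of rows, each a list of 3 entries, a list of its own where there are three numbers: the shift along the tool's x, y, z in m, then the turn, a rotation vector about the tool's x, y, z in degrees, then the finger opening in m, from 0 to 0.0854. In form: [[[x, y, z], [rx, ry, rz], grip], ...]. A call has 1 to 8 rows; each row shifts and turns the commanded pose from where the row before left it, along the tool's axes as they then stand; what a row does not reach is not made up. A row lasts 1/12 s, in which the tool goes at most 41.7 mm and 7.16 degrees, less where a joint would pass 70% of its speed; a pose out of reach is approached as far as the arm can. A call is refused whole if a number of a shift passes 0.0417 or a number of a turn 7.16, either way. A call with a gripper value outside its range is refused whole. The fingers move at their own pace and stop on an object; the grip force is fixed at half the most. Time passes only in rows, so rows that do not move let the fingers close. It gives the time, the measured TCP pose, the force and the opening at its end, in the units of the state.
- sensors.get_state(): the state, without advancing time (a new reading comes with each control period).
- vision.read_camera(name): name is "side" or "top" or "wrist"; returns the picture (384x512x3 uint8, red, green, blue); there is no depth.
- vision.camera_model(name): a dict with "vfov" (degrees; the focal length in pixels is half the picture's height over the tangent of half this angle, whatever the lens; pixels are square), "cx", "cy" (the principal point, pixels), "R" (3x3) and "t" (3): a world point X has camera coordinates R X + t; the wrist camera has in their place "hand_eye" (4x4, takes a point from camera to tool coordinates, whose origin is the TCP and whose axes are the tool frame's). Camera axes: x right, y down, z forward; pixel columns grow to the right and rows downward; lengths in mm; the calibration is good to about 2 mm. The wrist camera is an equidistant fisheye: a pixel r from the principal point sees the ray r / f radians off the axis. A picture is of the moment at which its call begins: read the wrist's pose just before it. camera_model takes no time and is no camera call.
- order.finish_job(): hands the job in, once; it reports no verdict.
Trained networks look in the newest picture that a camera, given by its name, has taken for a name from the list of things; names that differ only in an ending like _2 or _b are one class to them, and where a whole thing is asked for, a point or a joint stands for the part that bears it (a point fixed in the world has none). Each returns a list of dicts, best first, with "p" (0 to 1); they miss things now and then, are a little off and sometimes report something else, mostly with a low value. They report only what shows in the picture. A call takes as long as a camera call.
- nets.boxes_of(camera, query): "pixel" ([column, row] in pixels, amid what is visible of it).
- nets.landmark_of(camera, query): "pixel" ([column, row] in pixels: a listed point, or the origin of a listed thing).
The state is a dict: "clock": time; "joint_pos": joint angles; "dq": joint speeds; "joint_efforts": joint torques, N m; "tool_pos": TCP position; "eef_rot": TCP orientation; "ft_force": force on the tool from outside, world axes, zero at the start; "wrist_torque": the same for the moment, N m; "grip_width": finger opening in mm.
Only numpy, scipy, OpenCV 4.12 (cv2) and the standard library are available. Lean on these libraries where they do the work, as an engineer would, in place of code of your own. Each camera call takes 0.05 s, during which the arm holds its last target. There are 200 camera calls.

### The job

Load the parts washer safely: turn its red isolator handle fully to off, then swing its steel lockout hasp right out, and only then push the yellow tray over by its tall back wall so that all six worn parts slide into the hopper. Ease the empty tray gently back down onto its rest without letting it bang, leave handle and hasp as set, and do not disturb the other things on the bench.

Things in the scene. Friction and masses are not known exactly. Their poses are not given: they have to be found in the camera images.
- washer: Blue and bare-steel bench-top parts washer, fixed. Its frame: origin on the bench 150 mm below the middle of the tray's hinge (which lies along y), x level in the direction the tray tips, z up. Two blue cheeks (y +-83 to 93, x -24 to 12 mm, 175 high) carry the tray; a rest on two legs stands under it at x = -105. Beyond the hopper a blue motor housing reaches to x = 317, 85 high, y -100 to +100 mm.
- hopper (a point): Centre of the floor inside the hopper, an open-topped steel box (axes as the washer's): inside 212 mm along x, 172 mm along y, floor 12 mm over the bench; wall tops over the bench: 80 mm on the tray's side, 115 on the two sides (black edge strip to 120), 135 at the far end.
- tray (a joint): Tilt of the yellow tipping tray, rad: 0 = level on its rest, 1.25 = stop; grows as its tall back wall rises and swings over the hinge towards the hopper. It tips when the outside of the back wall is pushed towards the hopper (about 4 to 9 N). Weight and a spring swing it back down from any tilt, with a bang unless something behind the back wall gives way slowly. Parts slide off mostly between 0.5 and 1.0 rad.
- tray_back (a point): Point to push, on the tray: middle of the outer (robot-side) face of its yellow back wall, 138 mm behind and 85 mm above the hinge when level, 27 mm below the wall's top edge; x forward along the tray floor, z up the wall. Tray: floor top 2.5 mm above the hinge, from 133 mm behind to 61 mm ahead of it, open at the hopper end; side walls 50 high, outer width 146 mm; walls 5 mm thick.
- isolator: Grey isolator box of the washer, 180 (its x) x 130 (its y) x 80 mm high, fixed to the bench on the left or the right of the washer; origin at the centre of its underside, z up. On its top: the red handle, and nearer the robot (its -x end) the steel hasp.
- handle (a joint): Red isolator handle on top of the box, on a yellow disc; rad clockwise seen from above: about 0 = on, pointing to the box's +y; 1.57 = off, pointing to the box's +x, against a stop. One-sided bar 14 mm wide, from 10 mm behind its axis to 52 mm ahead, between 92 and 127 mm over the bench; round hub of radius 19 mm from 86 to 112. Stays where left; 0.06 N m turns it.
- handle_axis (a point): Handle's vertical axis where it meets the box's top, 80 mm over the bench, (40, 0) mm in the box's frame; axes as the box's.
- hasp (a joint): Steel lockout hasp on the box's top; rad clockwise seen from above: about 0 = folded in, pointing to the box's -y; 1.5 = fully swung out, pointing to the box's -x beyond its edge, against a stop. Flat strip 16 mm wide, 87 to 91 mm over the bench, with an upright dark post at its free end, 12 mm thick, 87 to 121 mm over the bench, 56 mm from the pivot. Stays where left; 0.03 N m turns it.
- hasp_pivot (a point): Hasp's vertical pivot where it meets the box's top, 80 mm over the bench, (-55, 35) mm in the box's frame; axes as the box's.
- hasp_post (a point): Centre line of the hasp's upright post, 106 mm over the bench.
- bearing_big_c (a point): Centre of a worn part in the tray: steel bearing ring, 40 mm across, 12 high (mm).
- bearing_small_c (a point): Centre of a worn part in the tray: steel bearing ring, 34 mm across, 10 high (mm).
- gear_c (a point): Centre of a worn part in the tray: brass planet gear, 39 mm over its teeth, 14 high (mm).
- cone_c (a point): Centre of a worn part in the tray: black stepped cone, 38 mm across the foot, 24 high (mm).
- spacer_c (a point): Centre of a worn part in the tray: bare aluminium spacer, 26 mm across, 30 high (mm).
- pawl_block_c (a point): Centre of a worn part in the tray: dark steel stepped block, 34 x 22 x 18 high (mm).
- hub_shell: Bystander, loose: black flanged hub shell, 92 mm across the foot, 95 high, standing; origin at the centre of its underside.
- oil_bottle: Bystander, loose: white oil bottle with red cap, 52 mm across, 150 high, standing; origin at the centre of its underside.
- ring_gear: Bystander, loose: dark steel ring, 90 mm across, 16 high, lying flat; origin at the centre of its underside.
- sleeve: Bystander, loose: aluminium sleeve, 26 mm across, 70 high, standing close beside the tray; origin at the centre of its underside.
- axle: Bystander, loose: dark axle assembly lying along its x on small feet, 143 mm long (-65 to +78), 34 high; origin at the centre of its underside.
- driver_cap: Bystander, loose: black stepped cap, 42 mm across, 50 high, standing close beside the tray; origin at the centre of its underside.
- truing_stand: Bystander, fixed: grey base 170 x 120 x 50 mm with a purple block (to 100 high) and an upright to 210 mm high, 20 mm along its x from its origin; origin at the centre of its underside.
- post_stand: Bystander, fixed: steel upright, 28 mm thick at its black knob, 292 mm high, on a round foot 70 mm across, behind a rear corner of the tray (on the robot's side); origin at the centre of its underside.

How it is judged:
By the outcome, as a careful person would: the job done as asked, in the order asked, and still so for the second after the job is handed in, with the robot touching nothing.
It also fails if it takes over 64 s, if anything falls off the work surface, if the arm or the gripper's body presses on something with over 40 N, if the wrist force passes 120 N, or if a joint passes its speed limit or range.

## Working session

There is one attempt and no reset: what is moved stays moved. The work goes in short steps, Python scripts to look and compute and a tool call to move; the robot and the scene stay as the last step left them, time stands still between calls to the robot, and variables do not carry over. Pictures are saved under pics/ and viewed, about 8 in all and at most 12, crops included, and the job is handed in when it is done.

Besides the shell and the picture viewer there is one more tool, called after "Request:" as a command line: name --argument value ..., lists and objects as JSON in quotes. send_rows: Moves the arm, as the interface text tells. Its arguments: {"type":"object","properties":{"steps":{"type":"array"}},"required":["steps"]}

```bash
mkdir -p pics; ls; cat > h.py <<'E'
import numpy as np, cv2
from bench import sensors, vision, order, nets
def ray(cam,px,st=None):
    m=vision.camera_model(cam); f=192/np.tan(np.radians(m["vfov"])/2)
    u=np.array([px[0]-m["cx"],px[1]-m["cy"]])
    if cam=="wrist":
        st=st or sensors.get_state(); r=np.linalg.norm(u); th=r/f
        d=np.array([*(np.sin(th)*u/max(r,1e-9)),np.cos(th)])
        H=np.array(m["hand_eye"]); R=np.array(st["eef_rot"])
        return R@H[:3,3]+np.array(st["tool_pos"]), R@(H[:3,:3]@d)
    R=np.array(m["R"]);t=np.array(m["t"])
    d=R.T@np.array([u[0]/f,u[1]/f,1]); return -R.T@t, d/np.linalg.norm(d)
def atz(cam,px,z,st=None):
    o,d=ray(cam,px,st); return o+d*(z-o[2])/d[2]
def tri(rs):
    A=np.zeros((3,3));b=np.zeros(3)
    for o,d in rs:
        P=np.eye(3)-np.outer(d,d);A+=P;b+=P@o
    x=np.linalg.solve(A,b); return x,[round(float(np.linalg.norm((np.eye(3)-np.outer(d,d))@(x-o))),1) for o,d in rs]
def proj(cam,X):
    m=vision.camera_model(cam); f=192/np.tan(np.radians(m["vfov"])/2)
    c=np.array(m["R"])@X+np.array(m["t"]); return np.array([m["cx"]+f*c[0]/c[2],m["cy"]+f*c[1]/c[2]])
E
python3 - <<'E'
from h import *
st=sensors.get_state(); print({k:np.round(st[k],3).tolist() for k in st})
for c in("side","top","wrist"):
    im=vision.read_camera(c); cv2.imwrite(f"pics/{c}0.png",im[:,:,::-1])
    m=vision.camera_model(c); print(c,{k:np.round(m[k],3).tolist() for k in m})
a=cv2.imread("pics/side0.png");b=cv2.imread("pics/top0.png")
Q="hopper tray_back isolator handle_axis hasp_pivot hasp_post washer hub_shell oil_bottle ring_gear sleeve axle driver_cap truing_stand post_stand".split()
Z=[12,None,0,80,80,106,0]+[0]*8
for q,z in zip(Q,Z):
    o=[];rs=[]
    for c in("top","side"):
        r=nets.landmark_of(c,q)
        if r: 
            r=r[0];rs.append(ray(c,r["pixel"]));o+=[c,np.round(r["pixel"]).tolist(),round(r["p"],2)]
            if z is not None:o.append(np.round(atz(c,r["pixel"],z)[:2]).tolist())
    if len(rs)==2:o+=["TRI"]+[np.round(tri(rs)[0]).tolist(),tri(rs)[1]]
    print(q,*o)
E
```

```text
pics
{'clock': 0.0, 'joint_pos': [1.194, 0.049, 0.098, 1.622, 0.0, 1.443], 'dq': [-0.0, 0.001, 0.001, -0.0, -0.001, -0.002], 'joint_efforts': [-0.001, -33.878, 32.002, 0.02, 0.0, -0.0], 'tool_pos': [129.058, 508.25, 230.114], 'eef_rot': [[0.246, 0.969, -0.001], [0.969, -0.246, -0.002], [-0.002, -0.0, -1.0]], 'ft_force': [0.075, 0.675, -0.266], 'wrist_torque': [-0.008, -0.061, 0.051], 'grip_width': 85.8}
side {'vfov': 47.042, 'cx': 256.7, 'cy': 186.888, 'R': [[0.928, -0.372, -0.001], [-0.254, -0.632, -0.732], [0.272, 0.68, -0.681]], 't': [-503.331, 241.03, 1124.866]}
top {'vfov': 43.972, 'cx': 255.918, 'cy': 188.402, 'R': [[0.025, -1.0, -0.008], [-0.992, -0.024, -0.121], [0.121, 0.011, -0.993]], 't': [10.927, 567.988, 1154.912]}
wrist {'vfov': 65.706, 'cx': 256.61, 'cy': 189.095, 'hand_eye': [[1.0, -0.002, 0.001, 0.033], [0.001, 0.945, 0.326, -83.41], [-0.001, -0.326, 0.945, -142.356], [0.0, 0.0, 0.0, 1.0]]}
hopper side [310.0, 204.0] 0.84 [713.0, -1.0]
tray_back top [242.0, 229.0] 0.85 side [223.0, 153.0] 0.73 TRI [463.0, 47.0, 246.0] [5.3, 5.3]
isolator top [131.0, 193.0] 0.68 [553.
[... 811 characters left out ...]
 -303.0, -11.0] [3.5, 3.5]
ring_gear top [240.0, 249.0] 0.64 [415.0, 62.0] side [204.0, 218.0] 0.69 [405.0, 76.0] TRI [409.0, 63.0, 12.0] [6.3, 6.3]
sleeve top [299.0, 215.0] 0.46 [505.0, -88.0] side [254.0, 250.0] 0.57 [497.0, -91.0] TRI [502.0, -87.0, -6.0] [3.6, 3.6]
axle top [124.0, 214.0] 0.68 [498.0, 362.0] side [276.0, 148.0] 0.53 [736.0, 301.0] TRI [596.0, 280.0, 77.0] [118.8, 118.8]
driver_cap top [201.0, 199.0] 0.61 [540.0, 165.0]
truing_stand top [395.0, 196.0] 0.87 [560.0, -331.0] side [314.0, 322.0] 0.8 [550.0, -344.0] TRI [559.0, -335.0, -19.0] [2.8, 2.8]
post_stand top [196.0, 244.0] 0.7 [425.0, 173.0] side [202.0, 194.0] 0.96 [431.0, 171.0] TRI [428.0, 173.0, -1.0] [3.2, 3.2]
```

```bash
python3 -c "
import cv2
a=cv2.imread('pics/side0.png');b=cv2.imread('pics/top0.png')
cv2.imwrite('pics/top1.png',cv2.resize(b,(768,576),interpolation=cv2.INTER_CUBIC));cv2.imwrite('pics/side1.png',cv2.resize(a,(768,576),interpolation=cv2.INTER_CUBIC))"
```

```text
(no output)
```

View pics/top1.png

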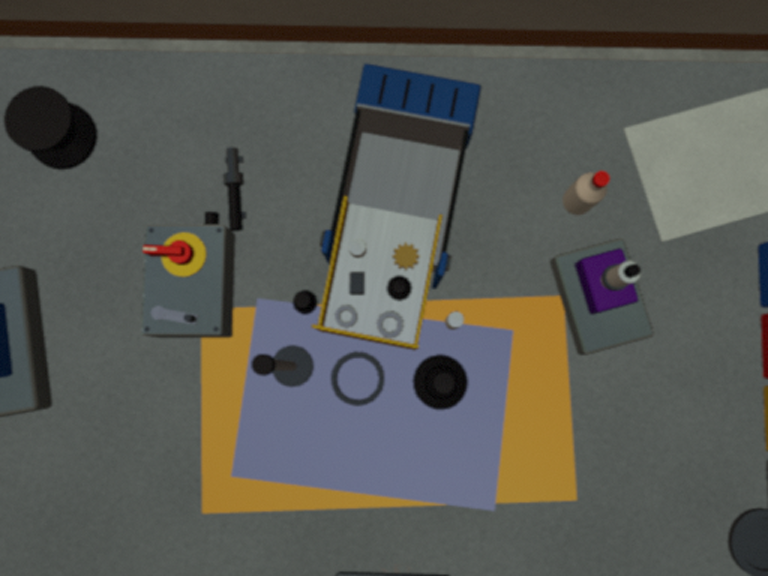

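View pics/side1.png

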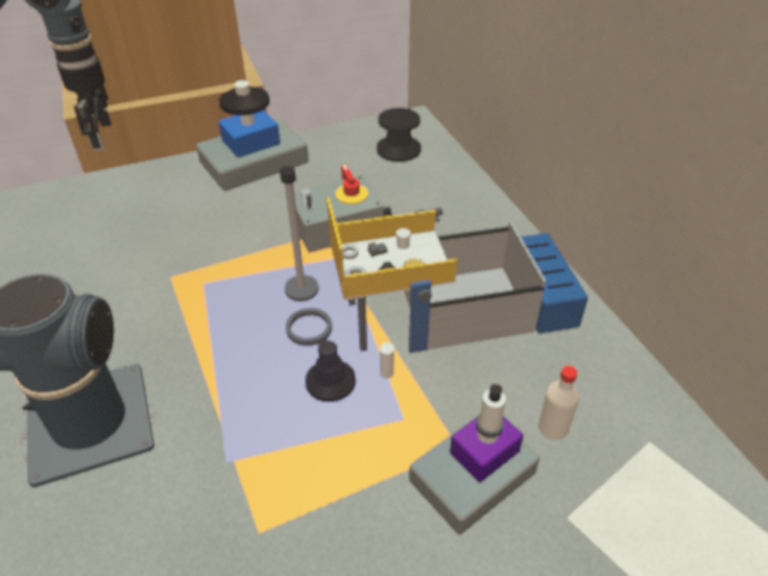

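The top view (768-px scale) shows the isolator on the left with its disc at (182,253), the hasp from (155,315) to (193,318), and the tray's back wall from (317,327) to (417,348). The post knob is at (263,365), and the side view agrees with this. Next I fit the poses and overlay them.

```bash
cat > fit.py <<'E'
from h import *
from scipy.optimize import least_squares
def T(p,X): c,s=np.cos(p[2]),np.sin(p[2]); return np.array([p[0]+c*X[0]-s*X[1],p[1]+s*X[0]+c*X[1],X[2]])
W=[("top",(316,327),(-138,73,262)),("top",(417,348),(-138,-73,262)),("top",(364,65),(317,100,85)),("top",(480,85),(317,-100,85)),
("side",(465,0),None),("side",(223*1.5,153*1.5),(-138,0,235)),("top",(242*1.5,229*1.5),(-138,0,235)),("side",(465,306),(118,0,12)),
("side",(585,294),(317,-100,85)),("side",(552,235),(317,100,85))]
I=[("top",(145,228),(90,65,80)),("top",(144,335),(-90,65,80)),("top",(119*1.5,165*1.5),(40,0,80)),("side",(235*1.5,130*1.5),(40,0,80)),("top",(106*1.5,208*1.5),(-55,35,80)),("side",(204*1.5,130*1.5),(-55,35,80))]
def fit(L,p0):
    L=[l for l in L if l[2]]
    def r(p): return np.concatenate([proj(c,T(p,X))-np.array(u)/1.5 for c,u,X in L])
    s=least_squares(r,p0,loss="soft_l1"); print(np.round(s.x,3)); print(np.round(r(s.x).reshape(-1,2),1).tolist()); return s.x
if __name__=="__main__":
    w=fit(W,[600,20,-.2]); i=fit(I,[570,350,0])
    def ln(im,c,p,P,col):
        q=[tuple((proj(c,T(p,X))*s).astype(int)) for X in P]
        for a,b in zip(q,q[1:]): cv2.line(im,a,b,col,1,cv2.LINE_AA)
    s=3; out=[]
    for c,(x0,y0) in(("top",(80,30)),("side",(180,90))):
        im=cv2.resize(cv2.imread(f"pics/{c}0.png"),None,fx=s,fy=s,interpolation=cv2.INTER_CUBIC)
        im=cv2.convertScaleAbs(im,alpha=1.3)
        ln(im,c,w,[(-138,73,262),(-138,-73,262),(-138,-73,154),(-138,73,154),(-138,73,262)],(0,0,255))
        ln(im,c,w,[(317,100,85),(317,-100,85)],(0,0,255)); ln(im,c,w,[(-24,93,175),(12,93,175),(12,83,175)],(255,255,0)); ln(im,c,w,[(-24,-93,175),(12,-93,175),(12,-83,175)],(255,255,0))
        ln(im,c,i,[(90,65,80),(90,-65,80),(-90,-65,80),(-90,65,80),(90,65,80)],(0,255,0))
        ln(im,c,i,[(40,0,86),(40,52,127)],(255,0,255)); ln(im,c,i,[(-55,35,89),(-55,-21,89),(-55,-21,121)],(255,0,255))
        out.append(im[y0*s:y0*s+600,x0*s:x0*s+(720)])
    cv2.imwrite("pics/ov_top.png",out[0]);cv2.imwrite("pics/ov_side.png",out[1])
E
python3 fit.py
```

```text
[ 5.99701e+02  2.40860e+01 -1.74000e-01]
[[-4.2, 0.6], [-0.0, 1.1], [-0.4, -2.0], [1.4, -0.3], [-2.1, 2.7], [0.6, -2.6], [0.3, -1.0], [2.0, 2.8], [-3.4, -2.2]]
[5.64244e+02 3.49406e+02 8.80000e-02]
[[-3.1, -2.6], [-0.8, -0.1], [1.8, 2.9], [-0.5, -1.2], [1.4, -0.1], [0.1, 0.9]]
```

View pics/ov_top.png

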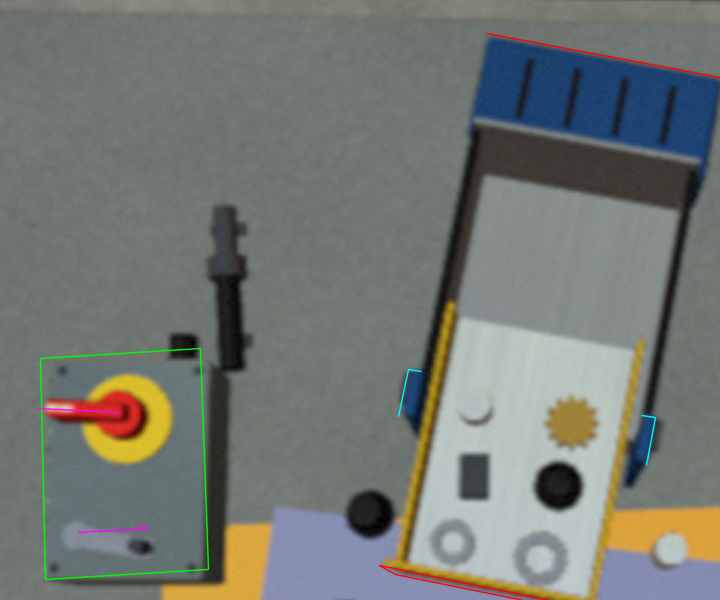

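View pics/ov_side.png

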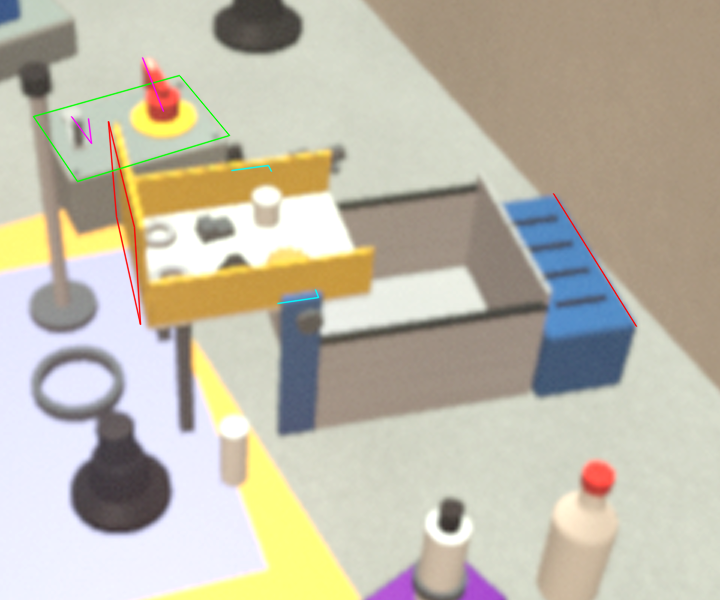

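```bash
cat > fit2.py <<'E'
from fit import *
t=lambda u:("top",(u[0]/3+80,u[1]/3+30)); s=lambda u:("side",(u[0]/3+180,u[1]/3+90))
I=[(t((127,418)),(40,0,86)),(s((164,118)),(40,0,86)),(t((75,536)),(-55,35,91)),(t((47,580)),(-90,65,80)),(t((43,360)),(90,65,80)),(s((229,137)),(90,-65,80)),(s((78,181)),(-90,-65,80)),(s((180,76)),(90,65,80))]
W=[(t((399,563)),(-138,73,262)),(t((602,600)),(-138,-73,262)),(t((487,37)),(317,100,85)),(t((720,80)),(317,-100,85)),(s((113,123)),(-138,73,262)),
(s((553,196)),(317,100,85)),(s((634,326)),(317,-100,85)),(s((485,180)),(224,86,135)),(s((547,293)),(224,-86,135)),(s((279,294)),(-24,-93,175)),(s((321,292)),(12,-93,175)),(t((474,122)),(224,100,85))]
def go(L,p0):
    r=lambda p:np.concatenate([proj(c,T(p,X))-np.array(u) for (c,u),X in L])
    q=least_squares(r,p0,loss="soft_l1"); print(np.round(q.x,3)); print(np.round(r(q.x).reshape(-1,2),1).tolist()); return q.x
w=go(W,[600,20,-.2]); i=go(I,[570,350,0])
print("back wall",T(w,(-138,0,235)),"post",T(i,(-55,-21,106)),"axis",T(i,(40,0,80)),"pivot",T(i,(-55,35,80)))
for u,z in(((140,546),91),((127,418),86),((45,410),127),((75,536),91)): print(np.round(atz("top",t(u)[1],z)))
for u,z in(((74,113),121),((78,140),91),((164,118),86),((150,62),127)): print("s",np.round(atz("side",s(u)[1],z)))
E
python3 fit2.py
```

```text
[ 6.01405e+02  2.07580e+01 -1.68000e-01]
[[-4.4, 0.5], [-0.6, 2.2], [0.5, -1.6], [2.0, -1.4], [-0.5, 0.3], [0.9, -0.7], [1.8, 0.2], [-1.3, -1.5], [0.3, -0.5], [0.8, 3.7], [0.6, 2.3], [-2.6, 5.5]]
[5.62414e+02 3.47459e+02 7.60000e-02]
[[-1.3, -1.1], [-0.5, -1.5], [1.4, -0.5], [-0.1, 0.4], [0.4, -0.2], [-0.0, 0.1], [-1.1, 0.5], [-0.2, 0.4]]
back wall [465.35551246  43.88088525 235.        ] post [509.16604421 322.34533967 106.        ] axis [602.2983548  350.49445553  80.        ] pivot [504.91612882 378.1838409   80.        ]
[497. 329.  91.]
[600. 347.  86.]
[598. 399. 127.]
[504. 381.  91.]
s [500. 340. 121.]
s [499. 332.  91.]
s [601. 342.  86.]
s [604. 393. 127.]
```

Request:
send_rows --steps '[[[0,0,-0.02],[0,0,0],0.0],[[0,0.04,0],[0,0,0],0.0],[[0,0.04,0],[0,0,0],0.0],[[0,0.04,0],[0,0,0],0.0],[[0,0.04,0],[0,0,0],0.0],[[0,0.04,0],[0,0,0],0.0],[[-0.02,0.04,0],[0,0,0],0.0],[[-0.03,0.02,0],[0,0,0],0.0]]'

```text
clock: 2.32
tool_pos: [370.6, 397.7, 249.6]
eef_rot: [[0.248, 0.969, 0.001], [0.969, -0.248, -0.001], [-0.0, 0.001, -1.0]]
ft_force: [0.3, -0.3, -0.1]
grip_width: 0.1
```

Request:
send_rows --steps '[[[0,0.035,0],[0,0,-7.1],0.0],[[0,0.035,0],[0,0,-7.1],0.0],[[0,0.03,0],[0,0,0],0.0],[[0,0,0],[0,0,0],0.0]]'

```text
clock: 2.65
tool_pos: [470.4, 383.6, 248.5]
eef_rot: [[0.006, 1.0, 0.0], [1.0, -0.006, -0.002], [-0.002, 0.0, -1.0]]
ft_force: [-0.8, 1.1, 0.0]
grip_width: 0.2
```

```bash
python3 - <<'E'
from h import *
st=sensors.get_state(); print(np.round(st["tool_pos"]),np.round(st["eef_rot"],2).tolist())
im=vision.read_camera("wrist"); cv2.imwrite("pics/w1.png",cv2.resize(im[:,:,::-1],(768,576),interpolation=cv2.INTER_CUBIC))
for q,z in(("handle_axis",80),("hasp_pivot",80),("hasp_post",106),("isolator",0)):
    for r in nets.landmark_of("wrist",q)[:2]: print(q,np.round(r["pixel"]),round(r["p"],2),np.round(atz("wrist",r["pixel"],z,st)))
E
```

```text
[470. 384. 248.] [[0.01, 1.0, 0.0], [1.0, -0.01, -0.0], [-0.0, 0.0, -1.0]]
handle_axis [236. 275.] 0.78 [609. 356.  80.]
hasp_pivot [256. 202.] 0.75 [510. 382.  80.]
hasp_pivot [110. 196.] 0.69 [502. 205.  80.]
hasp_post [203. 203.] 0.61 [500. 327. 106.]
hasp_post [254. 200.] 0.57 [498. 380. 106.]
isolator [235. 215.] 0.55 [561. 351.   0.]
isolator [206. 202.] 0.38 [541. 310.   0.]
```

View pics/w1.png

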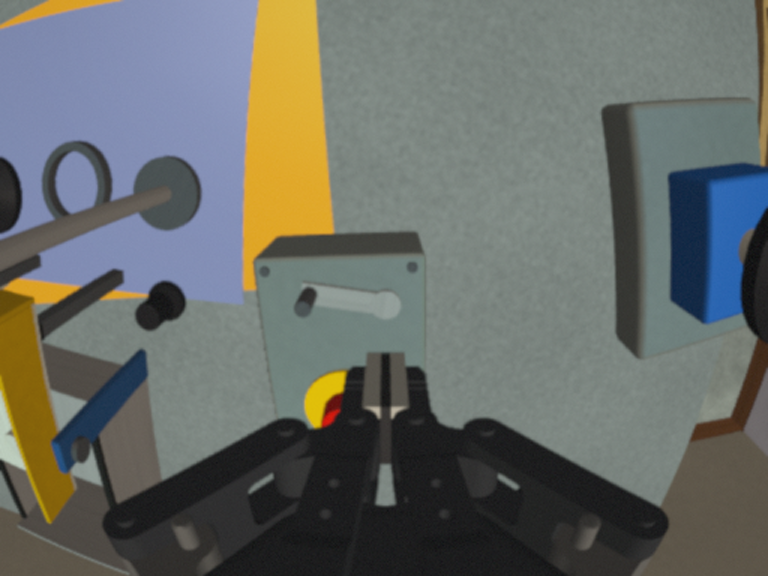

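The wrist view (768-px scale) shows the hasp pivot at (385,303) and the post foot at (302,312). The box is nearly aligned with the world axes, with yaw about 0.03. Post is about (499,330), pivot (506,381) and handle axis (603,349). I'll do the handle first.

Request:
send_rows --steps '[[[0.002,0.03,0.02],[0,0,0],0.0],[[0.002,0.035,0.02],[0,0,0],0.0],[[0.002,0.03,0.02],[0,0,0],0.0],[[0,0,0.03],[0,0,0],0.0],[[0,0,0.03],[0,0,0],0.0],[[0,0,0.025],[0,0,0],0.0],[[0,0,0],[0,0,0],0.0]]'

```text
clock: 3.48
tool_pos: [555.3, 389.8, 98.9]
eef_rot: [[-0.001, 1.0, -0.011], [1.0, 0.0, -0.006], [-0.006, -0.011, -1.0]]
ft_force: [-1.0, -0.4, -1.4]
grip_width: -0.0
```

Request:
send_rows --steps '[[[0,0.008,0],[0,0,0],0.0],[[0,0.008,0],[0,0,0],0.0],[[0.001,0.008,0],[0,0,0],0.0],[[0.001,0.008,0],[0,0,0],0.0],[[0,0.008,0],[0,0,0],0.0],[[0,0,0],[0,0,0],0.0]]'

```text
clock: 3.98
tool_pos: [600.7, 394.2, 109.1]
eef_rot: [[0.0, 1.0, 0.002], [1.0, -0.0, 0.002], [0.002, 0.002, -1.0]]
ft_force: [-1.5, -0.8, -0.6]
grip_width: 0.2
```

Request:
send_rows --steps '[[[0,0.008,0],[0,0,0],0.0],[[-0.002,0.008,0],[0,0,0],0.0],[[-0.003,0.006,0],[0,0,0],0.0],[[-0.004,0.005,0],[0,0,0],0.0],[[-0.005,0.005,0],[0,0,0],0.0],[[-0.005,0.004,0],[0,0,0],0.0],[[-0.005,0.002,0],[0,0,0],0.0],[[-0.002,0,0],[0,0,0],0.0]]'

```text
clock: 4.65
tool_pos: [638.1, 371.4, 107.2]
eef_rot: [[-0.001, 1.0, -0.0], [1.0, 0.001, 0.011], [0.011, -0.0, -1.0]]
ft_force: [-1.6, 13.8, -0.7]
grip_width: -0.0
```

Request:
send_rows --steps '[[[-0.002,0,0],[0,0,0],0.0],[[-0.002,0,0],[0,0,0],0.0],[[0,0,0],[0,0,0],0.0]]'

```text
clock: 4.9
tool_pos: [638.1, 371.2, 107.3]
eef_rot: [[-0.003, 1.0, 0.001], [1.0, 0.003, 0.017], [0.017, 0.002, -1.0]]
ft_force: [-0.5, 17.7, -1.8]
grip_width: -0.1
```

```bash
python3 - <<'E'
from h import *
for c in("top","side"):
    im=vision.read_camera(c); cv2.imwrite(f"pics/{c}2.png",im[:,:,::-1])
    for q,z in (("handle_axis",86),("handle",127)):
        for f in (nets.boxes_of,):
            print(c,q,[(np.round(r["pixel"]),round(r["p"],2),np.round(atz(c,r["pixel"],z))[:2]) for r in f(c,q)[:1]])
E
```

```text
top handle_axis [(array([130., 183.]), 0.73, array([567., 327.]))]
top handle [(array([119., 166.]), 0.8, array([601., 343.]))]
side handle_axis [(array([220., 138.]), 0.73, array([541., 312.]))]
side handle [(array([240., 120.]), 0.57, array([615., 329.]))]
```

Request:
send_rows --steps '[[[0.02,0,0],[0,0,0],0.0],[[0,0,-0.03],[0,0,0],0.0],[[0,0,-0.03],[0,0,0],0.0],[[-0.02,-0.035,0],[0,0,0],0.0],[[-0.02,-0.035,0],[0,0,0],0.0],[[-0.015,-0.035,0],[0,0,0],0.0],[[0,0,0],[0,0,0],0.0]]'

```text
clock: 5.78
tool_pos: [526.4, 324.3, 161.9]
eef_rot: [[0.001, 1.0, -0.014], [1.0, -0.001, -0.009], [-0.009, -0.014, -1.0]]
ft_force: [-0.4, 1.6, -1.9]
grip_width: -0.1
```

```bash
python3 - <<'E'
from h import *
st=sensors.get_state(); print(np.round(st["tool_pos"],1))
im=vision.read_camera("wrist"); a=im[:,:,::-1]
t=vision.read_camera("top")[:,:,::-1]
o=np.hstack([cv2.resize(a[130:330,120:380],(520,400)),cv2.resize(t[140:240,60:130],(280,400),interpolation=cv2.INTER_CUBIC)])
cv2.imwrite("pics/w2.png",o)
E
```

```text
[526.4 324.3 161.9]
```

View pics/w2.png

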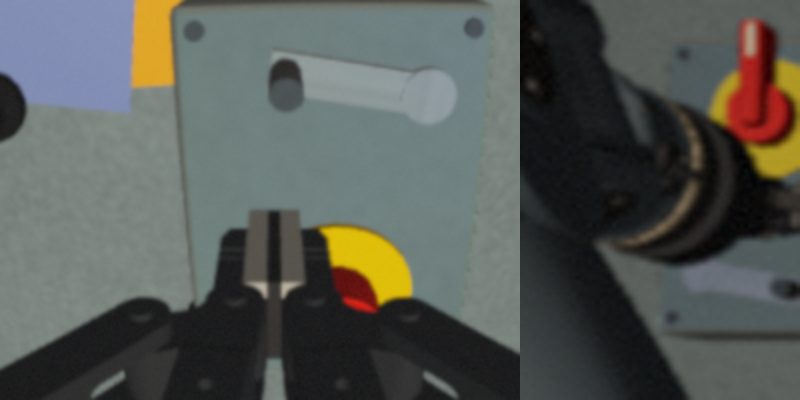

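The handle now points along the box's +x, against its stop (17 N reaction). The hasp post at crop (286,90) is just ahead of the fingertips at (275,215). Next is the hasp.

Request:
send_rows --steps '[[[0,0.005,0.02],[0,0,0],0.0],[[0,0,0.02],[0,0,0],0.0],[[0,0,0.02],[0,0,0],0.0],[[0,0,0],[0,0,0],0.0],[[0,-0.008,0],[0,0,0],0.0],[[0,-0.008,0],[0,0,0],0.0],[[0,-0.008,0],[0,0,0],0.0],[[0,0,0],[0,0,0],0.0]]'

```text
clock: 6.55
tool_pos: [516.2, 330.5, 108.8]
eef_rot: [[-0.0, 1.0, 0.002], [1.0, 0.0, 0.001], [0.001, 0.002, -1.0]]
ft_force: [-1.0, 0.2, 0.7]
grip_width: 0.0
```

Request:
send_rows --steps '[[[0,-0.008,0],[0,0,0],0.0],[[0,-0.008,0],[0,0,0],0.0],[[0.003,-0.008,0],[0,0,0],0.0],[[0.004,-0.008,0],[0,0,0],0.0],[[0.005,-0.008,0],[0,0,0],0.0],[[0.005,-0.006,0],[0,0,0],0.0],[[0.006,-0.005,0],[0,0,0],0.0],[[0,0,0],[0,0,0],0.0]]'

```text
clock: 7.22
tool_pos: [468.5, 355.6, 107.8]
eef_rot: [[-0.0, 1.0, 0.009], [1.0, 0.0, 0.004], [0.004, 0.009, -1.0]]
ft_force: [2.8, -0.1, 1.6]
grip_width: 0.2
```

Request:
send_rows --steps '[[[-0.01,0.004,0],[0,0,0],0.0],[[-0.015,0.0,0],[0,0,0],0.0],[[0,-0.01,0],[0,0,0],0.0],[[0,-0.009,0],[0,0,0],0.0],[[0.008,0,0],[0,0,0],0.0],[[0.008,0,0],[0,0,0],0.0],[[0,0,0],[0,0,0],0.0]]'

```text
clock: 7.8
tool_pos: [450.2, 345.6, 106.5]
eef_rot: [[-0.001, 1.0, 0.0], [1.0, 0.001, 0.001], [0.001, 0.0, -1.0]]
ft_force: [0.8, -0.5, 0.3]
grip_width: 0.2
```

Request:
send_rows --steps '[[[0.004,0,0],[0,0,0],0.0],[[0.004,0,0],[0,0,0],0.0],[[0,0,0],[0,0,0],0.0]]'

```text
clock: 8.05
tool_pos: [450.7, 352.6, 106.3]
eef_rot: [[0.0, 1.0, -0.0], [1.0, -0.0, 0.0], [0.0, -0.0, -1.0]]
ft_force: [-0.0, -0.3, 0.2]
grip_width: 0.3
```

Request:
send_rows --steps '[[[0.004,0,0],[0,0,0],0.0],[[0.004,0,0],[0,0,0],0.0],[[0,0,0],[0,0,0],0.0]]'

```text
clock: 8.3
tool_pos: [450.7, 358.9, 106.3]
eef_rot: [[0.001, 1.0, -0.0], [1.0, -0.001, -0.003], [-0.003, -0.0, -1.0]]
ft_force: [-0.5, -3.6, 0.5]
grip_width: -0.0
```

Request:
send_rows --steps '[[[0.003,0,0],[0,0,0],0.0],[[0.002,0,0],[0,0,0],0.0],[[0,0,0],[0,0,0],0.0]]'

```text
clock: 8.55
tool_pos: [450.6, 359.6, 106.2]
eef_rot: [[0.003, 1.0, -0.001], [1.0, -0.003, -0.012], [-0.012, -0.001, -1.0]]
ft_force: [-0.7, -14.4, 3.5]
grip_width: 0.1
```

The hasp is at its stop (14 N reaction at y = 360). I'll back off and go round the post on the robot's side.

Request:
send_rows --steps '[[[-0.025,0,0],[0,0,0],0.0],[[0,0,-0.04],[0,0,0],0.0],[[0,0,-0.04],[0,0,0],0.0],[[0,0,-0.04],[0,0,0],0.0],[[0,-0.04,0],[0,0,0],0.0],[[0,-0.04,0],[0,0,0],0.0],[[0,-0.04,0],[0,0,0],0.0],[[0,-0.03,0],[0,0,0],0.0]]'

```text
clock: 9.22
tool_pos: [298.9, 340.6, 227.5]
eef_rot: [[0.001, 1.0, 0.0], [1.0, -0.001, 0.003], [0.003, 0.0, -1.0]]
ft_force: [-0.3, 0.7, -0.1]
grip_width: -0.3
```

Request:
send_rows --steps '[[[-0.04,0,0],[0,0,0],0.0],[[-0.04,0,0],[0,0,0],0.0],[[-0.04,0,0],[0,0,0],0.0],[[-0.04,0,0],[0,0,0],0.0],[[-0.04,0,0],[0,0,0],0.0],[[-0.04,0,0],[0,0,0],0.0],[[-0.03,0,0],[0,0,4.8],0.0],[[0,0,0],[0,0,4.8],0.0]]'

```text
clock: 9.88
tool_pos: [301.4, 65.7, 227.1]
eef_rot: [[0.181, 0.984, 0.003], [0.984, -0.181, -0.002], [-0.001, 0.004, -1.0]]
ft_force: [0.1, 0.4, 0.4]
grip_width: 0.1
```

Request:
send_rows --steps '[[[0,0,0],[-7.1,0,0],0.0],[[0,0,0],[-7.1,0,0],0.0],[[0,0,0],[-7.1,0,0],0.0],[[0,0,0],[-7.1,0,0],0.0],[[0,0,0],[-7.1,0,0],0.0],[[0,0,0],[-7.1,0,0],0.0],[[0,0,0],[-7.1,0,0],0.0],[[0,0,0],[0,0,0],0.0]]'

```text
clock: 10.55
tool_pos: [343.3, 141.7, 246.4]
eef_rot: [[0.19, 0.686, 0.702], [0.98, -0.09, -0.178], [-0.059, 0.722, -0.689]]
ft_force: [-0.2, 0.2, -1.2]
grip_width: 0.0
```

```bash
python3 - <<'E'
from h import *
st=sensors.get_state(); print(st["clock"],np.round(st["tool_pos"],1),np.round(st["eef_rot"],3).tolist(),np.round(st["joint_pos"],2))
im=vision.read_camera("wrist")[:,:,::-1]; t=vision.read_camera("top")[:,:,::-1]
for q in("tray_back",):
    for r in nets.landmark_of("wrist",q)[:1]: print(q,np.round(r["pixel"]),r["p"],ray("wrist",r["pixel"],st))
o=np.hstack([cv2.resize(im,(480,360)),cv2.resize(t[140:240,70:158],(317,360),interpolation=cv2.INTER_CUBIC)])
cv2.imwrite("pics/w3.png",o)
E
```

```text
10.55 [343.3 141.7 246.4] [[0.19, 0.686, 0.702], [0.98, -0.09, -0.178], [-0.059, 0.722, -0.689]] [ 0.73 -0.99 -0.79  1.24 -0.64  0.71]
```

View pics/w3.png

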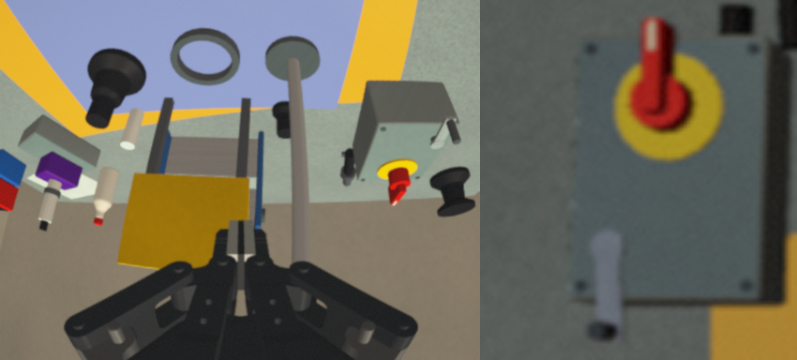

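The right crop shows the handle pointing off and the hasp post swung out beyond the box edge. The arm met its joint-2 limit close to the base and drifted left, so I'll move diagonally out to the pre-push point.

Request:
send_rows --steps '[[[-0.018,0.009,0.012],[0,0,0],0.0],[[-0.016,0.01,0.014],[0,0,0],0.0],[[-0.015,0.01,0.015],[0,0,0],0.0],[[-0.014,0.01,0.016],[0,0,0],0.0],[[-0.01,0.01,0.016],[0,0,0],0.0],[[0,0,0],[0,0,0],0.0]]'

```text
clock: 11.2
tool_pos: [430.0, 59.0, 246.4]
eef_rot: [[0.242, 0.692, 0.681], [0.967, -0.118, -0.224], [-0.074, 0.713, -0.698]]
ft_force: [-0.0, -0.6, -0.2]
grip_width: -0.3
```

```bash
python3 - <<'E'
from h import *
from scipy.spatial.transform import Rotation as Ro
st=sensors.get_state(); p=np.array(st["tool_pos"]);R=np.array(st["eef_rot"]); print(np.round(p,1),np.round(R,3).tolist(),np.round(st["joint_pos"],2))
ya=-.17;u=np.array([np.cos(ya),np.sin(ya),0]);L=np.array([-u[1],u[0],0]);b=np.radians(40)
z=u*np.cos(b)-np.array([0,0,np.sin(b)]);Rt=np.stack([L,np.cross(z,L),z],1)
print("turn",np.degrees(Ro.from_matrix(R.T@Rt).as_rotvec()).round(1))
H=np.array([601.4,20.8,150]); W=H-138*u+np.array([0,0,85]); print("wall",W,"rel (s,lat,z)",(p-W)@u,(p-W)@L,p[2]-W[2])
im=vision.read_camera("wrist")
for r in nets.landmark_of("wrist","tray_back")[:1]:
    o,d=ray("wrist",r["pixel"],st); print(r["p"],"at z235:",atz("wrist",r["pixel"],235,st)); k=((W-o)@u)/(d@u); print("on wall plane",o+k*d)
E
```

```text
[430.   59.  246.4] [[0.242, 0.692, 0.681], [0.967, -0.118, -0.224], [-0.074, 0.713, -0.698]] [ 0.27 -0.98 -0.8   1.05 -0.41  0.33]
turn [-4.5  6.   0.3]
wall [465.38930217  44.14716417 235.        ] rel (s,lat,z) -37.404923591390855 8.630595350050168 11.444812934080403
0.59 at z235: [459.19075025  50.65952403 235.        ]
on wall plane [466.18056821  48.75674526 233.07111402]
```

Request:
send_rows --steps '[[[0,0.003,0.004],[2,3,0],0.0],[[-0.003,0,0.008],[2,3,0],0.0],[[-0.003,-0.003,0.006],[0,0,0],0.0],[[-0.002,-0.003,0.006],[0,0,0],0.0],[[0,0,0],[0,0,0],0.0]]'

```text
clock: 11.72
tool_pos: [439.8, 54.1, 223.7]
eef_rot: [[0.16, 0.743, 0.65], [0.987, -0.12, -0.106], [-0.0, 0.658, -0.753]]
ft_force: [-0.0, 0.4, 0.5]
grip_width: -0.2
```

```bash
cat > tr.py <<'E'
from h import *
import sys
from scipy.spatial.transform import Rotation as Ro
ya=-.17;u=np.array([np.cos(ya),np.sin(ya),0]);L=np.array([-u[1],u[0],0]);H=np.array([601.4,20.8,150])
def pose(th,b,gap=0):
    z=u*np.cos(b)-np.array([0,0,np.sin(b)]);y=np.cross(z,L)
    c,s=np.cos(th),np.sin(th); C=H+u*(-138*c+85*s)+np.array([0,0,138*s+85*c])
    return C-11*y-gap*z, np.stack([L,y,z],1)
def now():
    st=sensors.get_state(); return np.array(st["tool_pos"]),np.array(st["eef_rot"]),st
def est(p,R):  # tray angle from contacting corner
    q=p+11*R[:,1]-H; s=q@u; z=q[2]; r=np.hypot(s,z); # wall plane 138 from hinge
    return np.arctan2(z,-s)-np.arccos(min(1,138/r)), np.sqrt(max(r*r-138**2,0))
if __name__=="__main__":
    p,R,st=now(); print(np.round(p,1),np.round(R,2).tolist(),"q",np.round(st["joint_pos"],2),"F",np.round(st["ft_force"],1),"beta",np.degrees(np.arcsin(-R[2,2])).round(1),"th,alongwall",np.round(est(p,R),3))
E
python3 tr.py; python3 - <<'E'
from tr import *
b0=np.radians(47)
q=None
for k in range(0,25):
    th=1.2*k/24; b=b0+(np.radians(78)-b0)*k/24; P=pose(th,b)
    if q: print(k,round(th,2),np.round(q[1].T@(P[0]-q[0]),1),np.degrees(b-q[2]).round(2),np.round(P[0]))
    q=(*P,b)
E
```

```text
[439.8  54.1 223.7] [[0.16, 0.74, 0.65], [0.99, -0.12, -0.11], [-0.0, 0.66, -0.75]] q [ 0.09 -0.99 -0.81  1.04 -0.16  0.19] F [-0.   0.4  0.5] beta 48.8 th,alongwall [ -0.195 109.74 ]
1 0.05 [ 0.   7.9 -2.2] 1.29 [462.  45. 234.]
2 0.1 [ 0.   7.9 -2. ] 1.29 [466.  44. 241.]
3 0.15 [-0.   8.  -1.8] 1.29 [471.  43. 248.]
4 0.2 [-0.   8.  -1.5] 1.29 [476.  42. 254.]
5 0.25 [ 0.   8.  -1.3] 1.29 [482.  41. 260.]
6 0.3 [ 0.   8.1 -1.1] 1.29 [487.  40. 266.]
7 0.35 [-0.   8.1 -0.9] 1.29 [493.  39. 271.]
8 0.4 [ 0.   8.1 -0.7] 1.29 [500.  38. 276.]
9 0.45 [-0.   8.1 -0.4] 1.29 [506.  37. 281.]
10 0.5 [ 0.   8.1 -0.2] 1.29 [513.  36. 285.]
11 0.55 [0.  8.1 0. ] 1.29 [520.  35. 289.]
12 0.6 [-0.   8.1  0.2] 1.29 [527.  34. 293.]
13 0.65 [0.  8.1 0.4] 1.29 [534.  32. 296.]
14 0.7 [-0.   8.1  0.7] 1.29 [542.  31. 299.]
15 0.75 [0.  8.  0.9] 1.29 [549.  30. 302.]
16 0.8 [-0.   8.   1.1] 1.29 [557.  28. 304.]
17 0.85 [0.  8.  1.3] 1.29 [564.  27. 306.]
18 0.9 [-0.   7.9  1.5] 1.29 [572.  26. 307.]
19 0.95 [-0.   7.9  1.8] 1.29 [580.  24. 308.]
20 1.0 [0.  7.8 2. ] 1.29 [588.  23. 309.]
21 1.05 [-0.   7.7  2.2] 1.29 [596.  22. 309.]
22 1.1 [0.  7.7 2.4] 1.29 [604.  20. 309.]
23 1.15 [-0.   7.6  2.6] 1.29 [612.  19. 308.]
24 1.2 [0.  7.5 2.8] 1.29 [620.  18. 307.]
```

Request:
send_rows --steps '[[[-0.001,0.006,0.004],[3,0,0],0.0],[[-0.001,0.006,0.004],[3,0,0],0.0],[[0,0,0],[0,0,0],0.0]]'

```text
clock: 11.97
tool_pos: [455.9, 51.1, 228.0]
eef_rot: [[0.158, 0.806, 0.571], [0.987, -0.129, -0.091], [0.0, 0.578, -0.816]]
ft_force: [-0.7, -0.5, 0.1]
grip_width: 0.2
```

```bash
python3 tr.py
```

```text
[455.9  51.1 228. ] [[0.16, 0.81, 0.57], [0.99, -0.13, -0.09], [0.0, 0.58, -0.82]] q [ 0.05 -0.81 -0.68  1.1  -0.12  0.17] F [-0.7 -0.5  0.1] beta 54.7 th,alongwall [-1.9000e-02  8.6919e+01]
```

```bash
python3 - <<'E'
from tr import *
b0=np.radians(54.7);N=48
q=None
for k in range(0,N+1):
    th=1.2*k/N; b=b0+(np.radians(80)-b0)*k/N; P=pose(th,b)
    if q is not None and k%4==1: print(k,round(th,2),np.round(q[1].T@(P[0]-q[0]),2),np.degrees(b-q[2]).round(2),np.round(P[0]))
    q=(*P,b)
E
```

```text
1 0.02 [-0.    3.75 -1.64] 0.53 [459.  45. 232.]
5 0.12 [ 0.    3.84 -1.4 ] 0.53 [468.  44. 246.]
9 0.22 [ 0.    3.91 -1.16] 0.53 [478.  42. 258.]
13 0.33 [ 0.    3.97 -0.91] 0.53 [490.  40. 269.]
17 0.42 [-0.    4.01 -0.66] 0.53 [502.  38. 279.]
21 0.53 [ 0.    4.04 -0.4 ] 0.53 [516.  35. 288.]
25 0.62 [ 0.    4.05 -0.15] 0.53 [530.  33. 296.]
29 0.72 [0.   4.05 0.11] 0.53 [545.  30. 301.]
33 0.83 [0.   4.03 0.37] 0.53 [560.  28. 306.]
37 0.92 [0.   3.99 0.62] 0.53 [576.  25. 308.]
41 1.02 [-0.    3.93  0.87] 0.53 [592.  22. 309.]
45 1.12 [0.   3.87 1.12] 0.53 [608.  20. 309.]
```

Request:
send_rows --steps '[[[0,0.0025,0.0015],[0,0,0],0.0],[[0,0.003,0.001],[0,0,0],0.0],[[0,0.004,-0.0015],[0.5,0,0],0.0],[[0,0.004,-0.0015],[0.5,0,0],0.0],[[0,0.004,-0.0015],[0.5,0,0],0.0]]'

```text
clock: 12.38
tool_pos: [465.9, 49.5, 237.8]
eef_rot: [[0.156, 0.823, 0.547], [0.988, -0.131, -0.086], [0.001, 0.553, -0.833]]
ft_force: [-5.9, 2.1, -0.7]
grip_width: 0.4
```

```bash
python3 tr.py
```

```text
[465.9  49.5 237.8] [[0.16, 0.82, 0.55], [0.99, -0.13, -0.09], [0.0, 0.55, -0.83]] q [ 0.03 -0.75 -0.62  1.12 -0.1   0.16] F [-5.9  2.1 -0.7] beta 56.4 th,alongwall [ 0.1   80.494]
```

Contact is made at 6 N with the tray moving, so I continue along the arc.

Request:
send_rows --steps '[[[0,0.0039,-0.0013],[0.5,0,0],0.0],[[0,0.0039,-0.0013],[0.5,0,0],0.0],[[0,0.0039,-0.0012],[0.5,0,0],0.0],[[0,0.0039,-0.0012],[0.5,0,0],0.0],[[0,0.0039,-0.0011],[0.5,0,0],0.0],[[0,0.004,-0.001],[0.5,0,0],0.0],[[0,0.004,-0.001],[0.5,0,0],0.0],[[0,0.004,-0.0009],[0.5,0,0],0.0]]'

```text
clock: 13.05
tool_pos: [488.1, 45.7, 264.0]
eef_rot: [[0.157, 0.857, 0.49], [0.988, -0.137, -0.077], [0.001, 0.496, -0.868]]
ft_force: [-6.6, 1.8, 2.3]
grip_width: -0.1
```

Request:
send_rows --steps '[[[0,0.004,-0.0008],[0.5,0,0],0.0],[[0,0.004,-0.0008],[0.5,0,0],0.0],[[0,0.004,-0.0007],[0.5,0,0],0.0],[[0,0.004,-0.0006],[0.5,0,0],0.0],[[0,0.004,-0.0006],[0.5,0,0],0.0],[[0,0.004,-0.0005],[0.5,0,0],0.0],[[0,0.004,-0.0004],[0.5,0,0],0.0],[[0,0.004,-0.0004],[0.5,0,0],0.0]]'

```text
clock: 13.72
tool_pos: [514.3, 41.2, 284.5]
eef_rot: [[0.158, 0.888, 0.431], [0.987, -0.142, -0.068], [0.001, 0.436, -0.9]]
ft_force: [-6.1, 0.0, 2.3]
grip_width: 0.4
```

```bash
python3 tr.py
```

```text
[514.3  41.2 284.5] [[0.16, 0.89, 0.43], [0.99, -0.14, -0.07], [0.0, 0.44, -0.9]] q [-0.01 -0.44 -0.3   1.27 -0.06  0.13] F [-6.1  0.   2.3] beta 64.1 th,alongwall [ 0.518 81.739]
```

Request:
send_rows --steps '[[[0,0.004,-0.0004],[0.5,0,0],0.0],[[0,0.004,-0.0003],[0.5,0,0],0.0],[[0,0.004,-0.0002],[0.5,0,0],0.0],[[0,0.004,-0.0001],[0.5,0,0],0.0],[[0,0.004,-0.0001],[0.5,0,0],0.0],[[0,0.004,0],[0.5,0,0],0.0],[[0,0.004,0.0001],[0.5,0,0],0.0],[[0,0.004,0.0001],[0.5,0,0],0.0]]'

```text
clock: 14.38
tool_pos: [543.3, 36.3, 299.0]
eef_rot: [[0.158, 0.916, 0.369], [0.987, -0.147, -0.059], [0.0, 0.374, -0.927]]
ft_force: [-5.3, 0.2, 4.3]
grip_width: -0.3
```

Request:
send_rows --steps '[[[0,0.004,0.0002],[0.5,0,0],0.0],[[0,0.004,0.0003],[0.5,0,0],0.0],[[0,0.004,0.0004],[0.5,0,0],0.0],[[0,0.004,0.0004],[0.5,0,0],0.0],[[0,0.004,0.0005],[0.5,0,0],0.0],[[0,0.004,0.0005],[0.5,0,0],0.0],[[0,0.004,0.0006],[0.5,0,0],0.0],[[0,0.004,0.0007],[0.5,0,0],0.0]]'

```text
clock: 15.05
tool_pos: [575.4, 30.8, 307.3]
eef_rot: [[0.159, 0.938, 0.307], [0.987, -0.151, -0.049], [-0.0, 0.311, -0.95]]
ft_force: [-3.7, -1.1, 5.5]
grip_width: 0.3
```

```bash
python3 tr.py
```

```text
[575.4  30.8 307.3] [[0.16, 0.94, 0.31], [0.99, -0.15, -0.05], [-0.0, 0.31, -0.95]] q [-0.04 -0.14  0.03  1.42 -0.04  0.11] F [-3.7 -1.1  5.5] beta 71.9 th,alongwall [ 0.919 84.052]
```

Request:
send_rows --steps '[[[0,0.004,0.0007],[0.5,0,0],0.0],[[0,0.004,0.0008],[0.5,0,0],0.0],[[0,0.004,0.0009],[0.5,0,0],0.0],[[0,0.0039,0.0009],[0.5,0,0],0.0],[[0,0.0039,0.001],[0.5,0,0],0.0],[[0,0.0039,0.0011],[0.5,0,0],0.0],[[0,0.0039,0.0011],[0.5,0,0],0.0],[[0,0.0039,0.0012],[0.5,0,0],0.0]]'

```text
clock: 15.72
tool_pos: [607.9, 25.3, 308.7]
eef_rot: [[0.159, 0.957, 0.242], [0.987, -0.154, -0.04], [-0.001, 0.245, -0.969]]
ft_force: [-1.9, -1.4, 5.8]
grip_width: 0.1
```

Request:
send_rows --steps '[[[0,0.0039,0.0012],[0.5,0,0],0.0],[[0,0.0038,0.0013],[0.5,0,0],0.0],[[0,0.0038,0.0013],[0.5,0,0],0.0],[[0,0,0],[0,0,0],0.0],[[0,0,0],[0,0,0],0.0],[[0,0,0],[0,0,0],0.0],[[0,0,0],[0,0,0],0.0],[[0,0,0],[0,0,0],0.0]]'

```text
clock: 16.38
tool_pos: [619.9, 23.2, 307.5]
eef_rot: [[0.159, 0.963, 0.217], [0.987, -0.155, -0.036], [-0.001, 0.22, -0.975]]
ft_force: [-1.2, -2.3, 5.8]
grip_width: -0.1
```

```bash
python3 tr.py; python3 - <<'E'
from h import *
t=vision.read_camera("top")[:,:,::-1];s=vision.read_camera("side")[:,:,::-1]
o=np.hstack([cv2.resize(t[40:240,190:350],(400,500),interpolation=cv2.INTER_CUBIC),cv2.resize(s[110:270,220:348],(400,500),interpolation=cv2.INTER_CUBIC)])
cv2.imwrite("pics/p4.png",cv2.convertScaleAbs(o,alpha=1.4))
E
```

```text
[619.9  23.2 307.5] [[0.16, 0.96, 0.22], [0.99, -0.16, -0.04], [-0.0, 0.22, -0.98]] q [-0.06  0.08  0.27  1.53 -0.02  0.1 ] F [-1.2 -2.3  5.8] beta 77.3 th,alongwall [ 1.191 85.782]
```

View pics/p4.png

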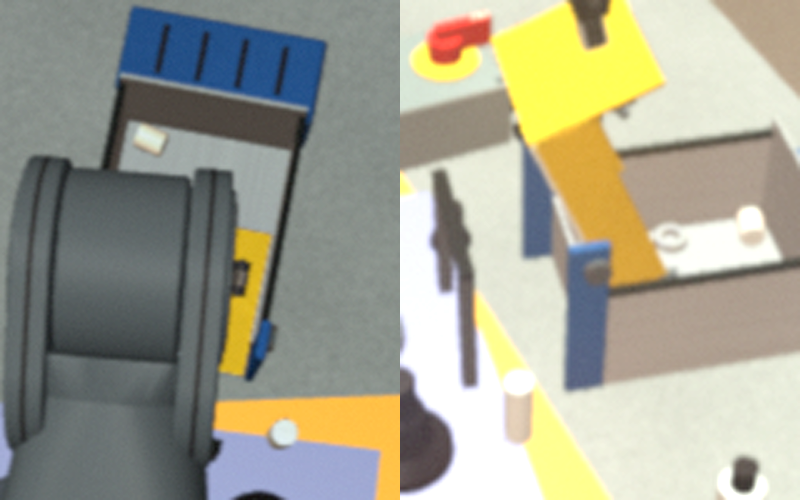

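The tray is at 1.19 rad, and the spacer, a bearing and more are visible in the hopper. I'll hold briefly, then ease back along the same arc.

Request:
send_rows --steps '[[[0,0.0037,0.0014],[0.5,0,0],0.0],[[0,0,0],[0,0,0],0.0],[[0,0,0],[0,0,0],0.0],[[0,0,0],[0,0,0],0.0],[[0,0,0],[0,0,0],0.0],[[0,0,0],[0,0,0],0.0],[[0,-0.0037,-0.0014],[-0.5,0,0],0.0],[[0,-0.0038,-0.0013],[-0.5,0,0],0.0]]'

```text
clock: 17.15
tool_pos: [616.3, 23.9, 307.9]
eef_rot: [[0.159, 0.961, 0.226], [0.987, -0.155, -0.037], [-0.0, 0.229, -0.973]]
ft_force: [-0.7, -2.0, 6.5]
grip_width: 0.2
```

Request:
send_rows --steps '[[[0,-0.0038,-0.0013],[-0.5,0,0],0.0],[[0,-0.0039,-0.0012],[-0.5,0,0],0.0],[[0,-0.0039,-0.0012],[-0.5,0,0],0.0],[[0,-0.0039,-0.0011],[-0.5,0,0],0.0],[[0,-0.0039,-0.0011],[-0.5,0,0],0.0],[[0,-0.0039,-0.001],[-0.5,0,0],0.0],[[0,-0.0039,-0.0009],[-0.5,0,0],0.0],[[0,-0.004,-0.0009],[-0.5,0,0],0.0]]'

```text
clock: 17.82
tool_pos: [583.3, 29.6, 308.3]
eef_rot: [[0.159, 0.943, 0.291], [0.987, -0.152, -0.047], [0.0, 0.295, -0.956]]
ft_force: [-1.4, -1.4, 6.1]
grip_width: 0.3
```

Request:
send_rows --steps '[[[0,-0.004,-0.0008],[-0.5,0,0],0.0],[[0,-0.004,-0.0007],[-0.5,0,0],0.0],[[0,-0.004,-0.0007],[-0.5,0,0],0.0],[[0,-0.004,-0.0006],[-0.5,0,0],0.0],[[0,-0.004,-0.0005],[-0.5,0,0],0.0],[[0,-0.004,-0.0005],[-0.5,0,0],0.0],[[0,-0.004,-0.0004],[-0.5,0,0],0.0],[[0,-0.004,-0.0004],[-0.5,0,0],0.0]]'

```text
clock: 18.48
tool_pos: [551.4, 35.0, 301.8]
eef_rot: [[0.158, 0.922, 0.355], [0.987, -0.148, -0.056], [0.001, 0.359, -0.933]]
ft_force: [-3.9, -1.1, 4.6]
grip_width: 0.2
```

```bash
python3 tr.py
```

```text
[551.4  35.  301.8] [[0.16, 0.92, 0.35], [0.99, -0.15, -0.06], [0.0, 0.36, -0.93]] q [-0.03 -0.25 -0.09  1.37 -0.04  0.12] F [-3.9 -1.1  4.6] beta 69.0 th,alongwall [ 0.768 83.231]
```

Request:
send_rows --steps '[[[0,-0.004,-0.0003],[-0.5,0,0],0.0],[[0,-0.004,-0.0002],[-0.5,0,0],0.0],[[0,-0.004,-0.0001],[-0.5,0,0],0.0],[[0,-0.004,-0.0001],[-0.5,0,0],0.0],[[0,-0.004,0],[-0.5,0,0],0.0],[[0,-0.004,0.0001],[-0.5,0,0],0.0],[[0,-0.004,0.0001],[-0.5,0,0],0.0],[[0,-0.004,0.0002],[-0.5,0,0],0.0]]'

```text
clock: 19.15
tool_pos: [521.3, 40.2, 288.8]
eef_rot: [[0.158, 0.895, 0.416], [0.987, -0.143, -0.065], [0.001, 0.422, -0.907]]
ft_force: [-5.1, -0.3, 6.0]
grip_width: 0.1
```

Request:
send_rows --steps '[[[0,-0.004,0.0003],[-0.5,0,0],0.0],[[0,-0.004,0.0004],[-0.5,0,0],0.0],[[0,-0.004,0.0004],[-0.5,0,0],0.0],[[0,-0.004,0.0004],[-0.5,0,0],0.0],[[0,-0.004,0.0005],[-0.5,0,0],0.0],[[0,-0.004,0.0006],[-0.5,0,0],0.0],[[0,-0.004,0.0006],[-0.5,0,0],0.0],[[0,-0.004,0.0007],[-0.5,0,0],0.0]]'

```text
clock: 19.82
tool_pos: [494.2, 44.8, 269.6]
eef_rot: [[0.157, 0.865, 0.476], [0.988, -0.138, -0.074], [0.002, 0.482, -0.876]]
ft_force: [-5.6, 1.1, 3.1]
grip_width: 0.1
```

Request:
send_rows --steps '[[[0,-0.004,0.0008],[-0.5,0,0],0.0],[[0,-0.004,0.0008],[-0.5,0,0],0.0],[[0,-0.004,0.0009],[-0.5,0,0],0.0],[[0,-0.003,0.0008],[-0.4,0,0],0.0],[[0,-0.002,0.0005],[-0.25,0,0],0.0],[[0,-0.002,0.0005],[-0.25,0,0],0.0],[[0,-0.002,0.0006],[-0.25,0,0],0.0],[[0,-0.002,0.0006],[-0.25,0,0],0.0]]'

```text
clock: 20.48
tool_pos: [477.0, 47.8, 252.2]
eef_rot: [[0.156, 0.841, 0.517], [0.988, -0.134, -0.08], [0.002, 0.523, -0.852]]
ft_force: [-6.1, 2.0, 1.6]
grip_width: -0.0
```

```bash
python3 tr.py
```

```text
[477.   47.8 252.2] [[0.16, 0.84, 0.52], [0.99, -0.13, -0.08], [0.0, 0.52, -0.85]] q [ 0.02 -0.67 -0.53  1.16 -0.09  0.15] F [-6.1  2.   1.6] beta 58.4 th,alongwall [ 0.213 80.662]
```

Request:
send_rows --steps '[[[0,-0.0019,0.0006],[-0.25,0,0],0.0],[[0,-0.0019,0.0006],[-0.25,0,0],0.0],[[0,-0.0019,0.0006],[-0.25,0,0],0.0],[[0,-0.0019,0.0006],[-0.25,0,0],0.0],[[0,-0.0019,0.0006],[-0.25,0,0],0.0],[[0,-0.0019,0.0007],[-0.25,0,0],0.0],[[0,-0.0019,0.0007],[-0.25,0,0],0.0],[[0,-0.0015,0.0006],[-0.2,0,0],0.0]]'

```text
clock: 21.15
tool_pos: [467.1, 49.4, 239.5]
eef_rot: [[0.156, 0.824, 0.545], [0.988, -0.131, -0.085], [0.002, 0.551, -0.834]]
ft_force: [-5.4, 2.0, 1.7]
grip_width: 0.0
```

Request:
send_rows --steps '[[[0,-0.001,0.0004],[-0.12,0,0],0.0],[[0,-0.001,0.0004],[-0.12,0,0],0.0],[[0,-0.001,0.0004],[-0.12,0,0],0.0],[[0,-0.001,0.0004],[-0.12,0,0],0.0],[[0,-0.001,0.0004],[-0.12,0,0],0.0],[[0,-0.001,0.0004],[-0.12,0,0],0.0],[[0,-0.001,0.0004],[-0.12,0,0],0.0],[[0,-0.001,0.0004],[-0.12,0,0],0.0]]'

```text
clock: 21.82
tool_pos: [462.3, 50.3, 232.3]
eef_rot: [[0.156, 0.815, 0.558], [0.988, -0.13, -0.087], [0.002, 0.565, -0.825]]
ft_force: [-6.0, 2.6, 1.5]
grip_width: -0.4
```

```bash
python3 tr.py
```

```text
[462.3  50.3 232.3] [[0.16, 0.81, 0.56], [0.99, -0.13, -0.09], [0.0, 0.56, -0.83]] q [ 0.04 -0.78 -0.65  1.1  -0.11  0.16] F [-6.   2.6  1.5] beta 55.6 th,alongwall [5.9000e-02 8.0462e+01]
```

Request:
send_rows --steps '[[[0,-0.001,0.0004],[-0.1,0,0],0.0],[[0,-0.001,0.0004],[-0.1,0,0],0.0],[[0,-0.001,0.0004],[-0.1,0,0],0.0],[[0,-0.001,0.0004],[-0.1,0,0],0.0],[[0,-0.0008,0.0003],[-0.1,0,0],0.0],[[0,-0.0008,0.0003],[-0.1,0,0],0.0],[[0,-0.0008,0.0003],[-0.1,0,0],0.0],[[0,-0.0008,0.0003],[-0.1,0,0],0.0]]'

```text
clock: 22.48
tool_pos: [459.6, 49.9, 227.8]
eef_rot: [[0.158, 0.804, 0.573], [0.987, -0.129, -0.091], [0.001, 0.581, -0.814]]
ft_force: [0.2, 1.5, -0.6]
grip_width: -0.1
```

Request:
send_rows --steps '[[[0,-0.0008,0.0002],[0,0,0],0.0],[[0,-0.0008,0.0002],[0,0,0],0.0],[[0,-0.0008,0.0002],[0,0,0],0.0],[[0,-0.0008,0.0002],[0,0,0],0.0],[[0,-0.0008,0.0002],[0,0,0],0.0],[[0,-0.0008,0.0001],[0,0,0],0.0],[[0,-0.0008,0.0001],[0,0,0],0.0],[[0,-0.0008,0.0001],[0,0,0],0.0]]'

```text
clock: 23.15
tool_pos: [454.9, 50.5, 223.4]
eef_rot: [[0.158, 0.804, 0.573], [0.987, -0.129, -0.091], [0.001, 0.58, -0.814]]
ft_force: [-0.2, 0.0, 1.1]
grip_width: 0.0
```

```bash
python3 tr.py
```

```text
[454.9  50.5 223.4] [[0.16, 0.8, 0.57], [0.99, -0.13, -0.09], [0.0, 0.58, -0.81]] q [ 0.04 -0.82 -0.7   1.09 -0.12  0.17] F [-0.2  0.   1.1] beta 54.5 th,alongwall [-3.000e-02  8.388e+01]
```

Request:
send_rows --steps '[[[0,0,-0.02],[0,0,0],0.0],[[0,0,-0.03],[0,0,0],0.0],[[0,0,-0.04],[2,0,0],0.0],[[0,0,-0.04],[4,0,0],0.0],[[-0.02,0,-0.02],[4,0,0],0.0],[[-0.04,0,0],[4,0,0],0.0],[[-0.04,0,0],[4,0,0],0.0],[[-0.04,0,0],[4,0,0],0.0]]'

```text
clock: 23.82
tool_pos: [350.2, -73.2, 349.6]
eef_rot: [[0.156, 0.959, 0.236], [0.988, -0.151, -0.037], [-0.0, 0.239, -0.971]]
ft_force: [1.6, -0.7, -0.5]
grip_width: -0.1
```

Request:
send_rows --steps '[[[-0.04,0,0],[4,0,0],0.0],[[-0.04,0,0],[4,0,0],0.0],[[-0.03,0,0],[0,0,0],0.0],[[0,0,0],[0,0,0],0.0]]'

```text
clock: 24.15
tool_pos: [332.6, -186.2, 345.3]
eef_rot: [[0.166, 0.982, 0.094], [0.986, -0.165, -0.016], [-0.001, 0.095, -0.995]]
ft_force: [-0.7, -0.4, -0.4]
grip_width: -0.0
```

```bash
python3 tr.py; python3 - <<'E'
from h import *
t=vision.read_camera("top")[:,:,::-1];s=vision.read_camera("side")[:,:,::-1]
o=np.hstack([cv2.resize(t[30:270,80:335],(478,450),interpolation=cv2.INTER_CUBIC),cv2.resize(s[90:290,190:330],(315,450),interpolation=cv2.INTER_CUBIC)])
cv2.imwrite("pics/p5.png",cv2.convertScaleAbs(o,alpha=1.4))
E
```

```text
[ 332.6 -186.2  345.3] [[0.17, 0.98, 0.09], [0.99, -0.16, -0.02], [-0.0, 0.1, -1.0]] q [-0.73 -0.35 -0.02  1.82  0.05 -0.56] F [-0.7 -0.4 -0.4] beta 84.5 th,alongwall [ -0.351 259.692]
```

View pics/p5.png

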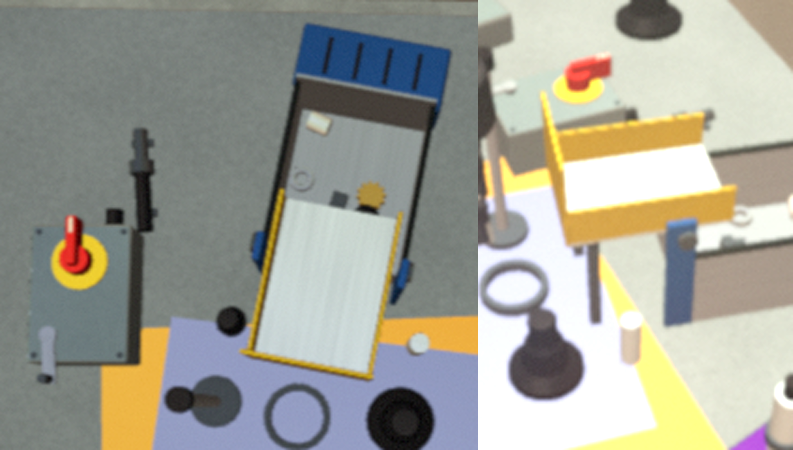

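```bash
python3 - <<'E'
from h import *
for c in("side","top"):
    im=vision.read_camera(c)
    for q in "bearing_big_c bearing_small_c gear_c cone_c spacer_c pawl_block_c hasp_post handle sleeve driver_cap ring_gear hub_shell".split():
        print(c,q,[(np.round(r["pixel"]).tolist(),round(r["p"],2),np.round(atz(c,r["pixel"],18 if q[-2:]=="_c" else 106 if q=="hasp_post" else 0)[:2]).tolist()) for r in nets.landmark_of(c,q)[:2]])
    if c=="side": cv2.imwrite("pics/p6.png",cv2.resize(im[140:270,240:400,::-1],(800,650))[:600])
E
```

```text
side bearing_big_c []
side bearing_small_c [([307.0, 187.0], 0.53, [736.0, 65.0]), ([184.0, 129.0], 0.46, [464.0, 501.0])]
side gear_c []
side cone_c []
side spacer_c [([332.0, 183.0], 0.46, [815.0, 50.0])]
side pawl_block_c [([367.0, 286.0], 0.69, [711.0, -315.0]), ([303.0, 198.0], 0.48, [703.0, 26.0])]
side hasp_post [([187.0, 128.0], 0.5, [452.0, 380.0])]Traceback (most recent call last):
  File "<stdin>", line 5, in <module>
ValueError: it knows: axle, bearing_big, bearing_small, cone, driver_cap, gear, handle_axis, hasp_pivot, hasp_post, hopper, hub_shell, isolator, oil_bottle, pawl_block, post_stand, ring_gear, sleeve, spacer, tray
```

Request:
send_rows --steps '[[[0.026,0.032,0.002],[0,0,0],0.0],[[0.026,0.032,0.002],[0,0,0],0.0],[[0.026,0.032,0.002],[0,0,0],0.0],[[0.026,0.032,0.002],[0,0,0],0.0],[[0.026,0.032,0.002],[0,0,-7],0.0],[[0.026,0.032,0.002],[0,0,-7],0.0],[[0.026,0.032,0],[0,0,-7],0.0],[[0.03,0.032,0],[0,0,-7],0.0]]'

```text
clock: 25.32
tool_pos: [599.7, 11.6, 357.5]
eef_rot: [[-0.327, 0.94, 0.098], [0.944, 0.33, -0.016], [-0.048, 0.087, -0.995]]
ft_force: [1.4, -0.6, 0.1]
grip_width: -0.1
```

Request:
send_rows --steps '[[[0,0.03,0],[0,0,-7],0.0],[[-0.02,0.02,0],[0,0,-7],0.0],[[-0.02,0,0],[0,0,-7],0.0],[[0,0,0],[0,0,-7],0.0],[[0,0,0],[0,0,-7],0.0],[[0,0,0],[0,0,-7],0.0],[[0,0,0],[0,0,-7],0.0],[[0,0,0],[0,0,0],0.0]]'

```text
clock: 25.98
tool_pos: [663.6, -5.5, 365.1]
eef_rot: [[-0.923, 0.372, 0.098], [0.373, 0.928, -0.016], [-0.097, 0.022, -0.995]]
ft_force: [0.3, 0.0, 0.5]
grip_width: -0.0
```

```bash
python3 tr.py; python3 - <<'E'
from h import *
st=sensors.get_state()
im=vision.read_camera("wrist")[:,:,::-1]; cv2.imwrite("pics/p7.png",cv2.convertScaleAbs(cv2.resize(im,(768,576),interpolation=cv2.INTER_CUBIC),alpha=1.3))
for q in "bearing_big bearing_small gear cone spacer pawl_block".split():
    print(q,[(np.round(r["pixel"]).tolist(),round(r["p"],2),np.round(atz("wrist",r["pixel"],18,st)[:2]).tolist()) for r in nets.landmark_of("wrist",q+"_c")[:1]])
E
```

```text
[663.6  -5.5 365.1] [[-0.92, 0.37, 0.1], [0.37, 0.93, -0.02], [-0.1, 0.02, -1.0]] q [-0.11  0.43  0.82  1.87 -0.   -1.3 ] F [0.3 0.  0.5] beta 84.3 th,alongwall [  0.964 178.743]
bearing_big []
bearing_small [([251.0, 189.0], 0.64, [740.0, 66.0])]
gear [([248.0, 133.0], 0.89, [708.0, -28.0])]
cone [([263.0, 134.0], 0.59, [685.0, -17.0])]
spacer [([211.0, 193.0], 0.66, [812.0, 48.0])]
pawl_block [([265.0, 158.0], 0.85, [697.0, 22.0])]
```

View pics/p7.png

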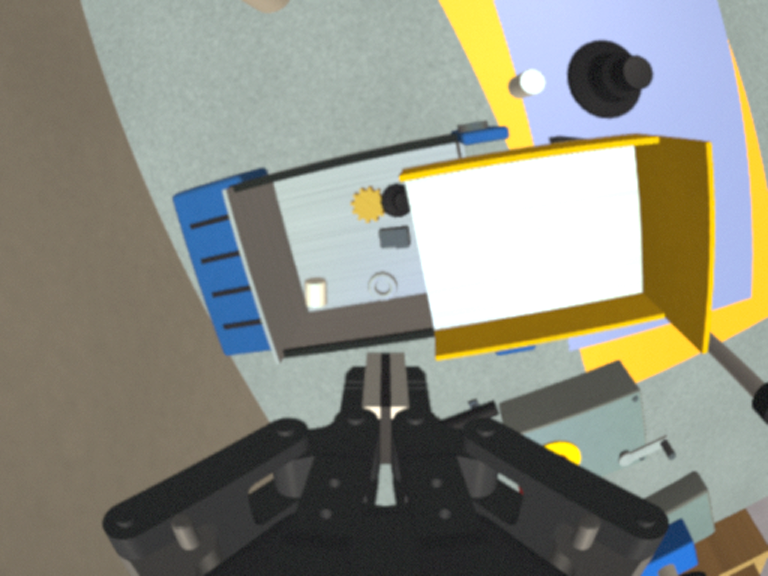

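The tray is empty and five parts are visible in the hopper. The big bearing is hidden under the lip, so I'll look once from the far side.

Request:
send_rows --steps '[[[-0.02,0.01,0],[0,0,0],0.0],[[-0.015,0,0],[0,0,-7],0.0],[[0,0,0],[0,0,-7],0.0],[[0,0,0],[0,0,-7],0.0],[[0,0,0],[0,0,-7],0.0],[[0,0,0],[0,0,-7],0.0],[[0,0,0],[0,0,-7],0.0],[[0,0,0],[0,0,-7],0.0]]'

```text
clock: 27.0
tool_pos: [699.6, -10.1, 368.7]
eef_rot: [[-0.885, -0.454, 0.098], [-0.458, 0.889, -0.016], [-0.08, -0.059, -0.995]]
ft_force: [-0.4, 1.4, -0.3]
grip_width: -0.1
```

Request:
send_rows --steps '[[[0,0,0],[0,0,-7],0.0],[[0,0,0],[0,0,-7],0.0],[[0,0,0],[0,0,-7],0.0],[[0,0,0],[0,0,-7],0.0],[[0,0,0],[0,0,0],0.0]]'

```text
clock: 27.42
tool_pos: [699.6, -10.1, 368.8]
eef_rot: [[-0.572, -0.814, 0.098], [-0.819, 0.573, -0.016], [-0.043, -0.089, -0.995]]
ft_force: [-0.1, -0.5, -1.0]
grip_width: -0.3
```

```bash
python3 tr.py; python3 - <<'E'
from h import *
st=sensors.get_state()
im=vision.read_camera("wrist")[:,:,::-1]; cv2.imwrite("pics/p8.png",cv2.convertScaleAbs(cv2.resize(im,(768,576),interpolation=cv2.INTER_CUBIC),alpha=1.3))
for q in "bearing_big bearing_small gear cone spacer pawl_block".split():
    print(q,[(np.round(r["pixel"]).tolist(),round(r["p"],2),np.round(atz("wrist",r["pixel"],18,st)[:2]).tolist()) for r in nets.landmark_of("wrist",q+"_c")[:1]])
E
```

```text
[699.6 -10.1 368.8] [[-0.57, -0.81, 0.1], [-0.82, 0.57, -0.02], [-0.04, -0.09, -1.0]] q [-0.11  0.59  1.06  1.94 -0.01 -2.64] F [-0.1 -0.5 -1. ] beta 84.3 th,alongwall [  1.023 191.984]
bearing_big [([282.0, 192.0], 0.75, [636.0, -0.0])]
bearing_small [([213.0, 168.0], 0.71, [739.0, 74.0])]
gear [([270.0, 147.0], 0.74, [713.0, -27.0])]
cone [([274.0, 170.0], 0.87, [677.0, -11.0])]
spacer [([202.0, 128.0], 0.79, [807.0, 48.0])]
pawl_block [([252.0, 172.0], 0.73, [695.0, 22.0])]
```

View pics/p8.png

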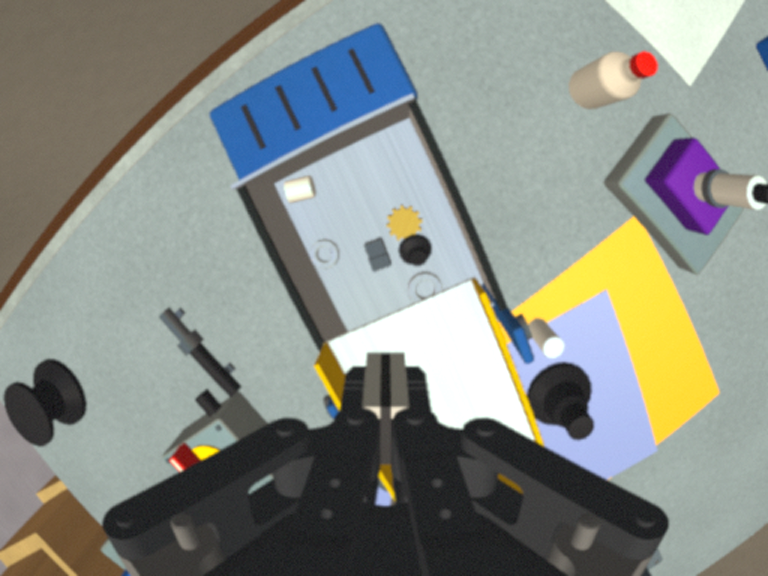

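All six parts are in the hopper; the big bearing is at (425,285), just under the lip. The arm is clear of everything, so I'm handing in.

```bash
python3 -c "
from h import *
print(order.finish_job())"
```

```text
the job is handed in; nothing more can be done
None
```

I handed the job in at about 28 s. The isolator handle is off, the hasp is out, the tray is emptied and back on its rest, and the arm is clear of everything.

- **Handle:** I pushed it clockwise until it met its stop, with about 18 N reaction. The later pictures show it still pointing to off.
- **Hasp:** I swung it out to its stop, with about 14 N reaction. The post was seen beyond the box edge.
- **Tray:** I pushed it over by the back wall with about 6 N to roughly 1.2 rad and held it there for about a second. I then eased it back with the fingers in contact, at under 1 mm a row near the end, until the force fell to zero at level.

**Last checks:** The far-side wrist picture and the networks both put all six parts in the hopper, with the big bearing just under the tray's lip. The tray is empty and level, and the bystanders I could see stand where they were.

**What went wrong or disagreed:**
- On the way to the tray the arm reached its joint-2 limit close to the base. It drifted about 85 mm off the planned pose without touching anything, and I corrected it.
- The box outline gave the isolator's yaw as 0.08 rad, while its handle and hasp points gave about 0.03. I used 0.03.
- One check script stopped on a wrong network name before finishing, so I had no network check of the bystanders' positions, only the pictures.

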